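# Fill the seasoning caddy

## Robot

A 6-joint arm with a two-finger parallel gripper is mounted at the origin on a cart in front of the work surface, level with it; the furniture and walls round the work are solid. World frame = base frame: x ahead of the robot, y to its left, z up, the work surface at z = 0. Lengths are in m, angles in degrees, forces in N, time in s.
With the tool pointing down it reaches from about 0.275 to 1 m from the base axis. Payload 8.4 kg.
Tool frame: the origin (TCP) lies on the front face of the gripper's body, between the roots of the fingers; the fingertips stand 73 mm ahead of it and the grasp point (between the pads) lies 54 mm ahead of it; z points along the fingers, y is the line along which they close (so a half turn about z gives the same grasp; the last joint's range is limited). The gripper opens to 85 mm and grips with 20 to 120 N. Pads are 22 mm wide; open, the fingers measure 114 mm over their backs; the gripper's body (76 mm by 85 mm) begins 54 mm behind the grasp point. The pads swing forward as they close: fully open they stand 13 mm farther back than shut.
Start: joints at [-76.112, 20.225, 93.587, -0, 66.188, -0.138], TCP at [0.151, -0.606, 0.304] pointing down, gripper open.
Joint ranges: [-150.9, 150.9], [-52.94, 120.26], [3.33, 152.33], [-74.26, 254.26], [0, 154.13], [-172.89, 172.89]. Speed limits (degrees/s): [127.2, 127.2, 159.86, 180, 180, 180].

## Interface

Orientations are given as [roll, pitch, yaw] about the fixed x, y, z axes, in that order (R = Rz(yaw) Ry(pitch) Rx(roll)).
In Python, from station import ctrl gives the robot as it stands.
- The arm moves only by the tool send_rows, never from a script. Its argument "moves" is a list of rows, each an object of numbers: "dx", "dy", "dz": the shift along the world's x, y, z in m; "ax", "ay", "az": the turn, a rotation vector about the world's x, y, z in degrees. A call has 1 to 20 rows; each row is the pose to reach, as a shift and turn from the pose commanded when the call began; what a row does not reach only later rows make up. A row lasts 1/8 s, in which the tool goes at most 62.5 mm and 10.7 degrees, less where a joint would pass 70% of its speed; a pose out of reach is approached as far as the arm can. A call with a gripper value outside its range is refused whole. "gripper" is the opening, from 0 (shut) to 1 (fully open), set as the call begins (left out, the last holds). The fingers move at their own pace and stop on an object; "force" is the grip in N (left out, the last holds). Time passes only in rows, so rows that repeat a pose let the fingers close. It gives the time, the measured TCP pose, the force, the opening and the grip force at its end, in the units of the state.
- ctrl.get_obs(): the state, without advancing time (a new reading comes with each control period).
- ctrl.snapshot(name): name is "scene" or "top"; returns a dict with "image" (384x512x3 uint8, red, green, blue), "range_z" (384x512 float32, m along the optical axis (not along the pixel's ray), 0 where there is no reading), "camera_matrix" (3x3 intrinsics, pixels), "k1" (the pictures are not rectified: a ray, as slopes to the right and down, at radius r is drawn at 1 + k1 r^2 times it, then the intrinsics apply), "R" (3x3) and "t" (3): a world point X has camera coordinates R X + t. Camera axes: x right, y down, z forward; pixel columns grow to the right and rows downward; lengths in m; the calibration is good to about 2 mm. A picture is of the moment at which its call begins.
- ctrl.sign_off(): hands the job in; it is judged then, once.
The state is a dict: "clock": time; "qpos": joint angles; "qd": joint speeds; "joint_torque": joint torques, N m; "tcp_pos": TCP position; "eef_rot": TCP orientation; "contact_force": force on the tool from outside, world axes, zero at the start; "wrist_torque": the same for the moment, N m; "width": opening from 0.0 (shut) to 1.0 (fully open); "finger_force": force on a finger pad.
Only numpy, scipy, OpenCV 4.12 (cv2) and the standard library are available. Lean on these libraries where they do the work, as an engineer would, in place of code of your own. Each camera call takes 0.05 s, during which the arm holds its last target. There are 200 camera calls.

## Task

Fill the wooden seasoning caddy from what stands on the hob: the pepper mill in the wide ring, the little dropper bottle of flavouring in the narrow ring, and the salt shaker and the spice jar in the two middle-sized rings (either way round), each standing upright on the caddy's floor. Set them down gently rather than dropping them, and leave the nail-varnish bottle and the small drinking glass standing where they are.

Things in the scene. Friction and masses are not known exactly. Their poses are not given: they have to be found in the camera images.
- pepper_mill: Turned wooden pepper mill, 58 mm across the foot, 170 mm tall; round head 49 mm across from 123 to 159 mm up (grip it there, 140 mm up), small metal knob above. 0.18 kg. Goes in the wide ring. Starts upright on the hob plate (8 mm above the worktop). Origin: centre of its underside, z up along its axis.
- salt_shaker: Clear glass salt shaker with a domed grey metal top, 44 mm across at 28 mm up, tapering to a neck 33 mm across at 66 mm up (grip it there), 90 mm tall. 0.1 kg. Goes in a middle-sized ring. Starts upright on the hob plate (8 mm above the worktop). Origin: centre of its underside, z up along its axis.
- spice_jar: Glass spice jar with straight sides and a flat wide screw cap, 45 mm across, 106 mm tall; grip it 72 mm up. 0.11 kg. Goes in the other middle-sized ring. Starts upright on the hob plate (8 mm above the worktop). Origin: centre of its underside, z up along its axis.
- dropper: Small brown dropper bottle of flavouring with a black rubber bulb and pipette tip; round body 33 mm across up to 70 mm, 102 mm tall in all; grip it 52 mm up. 0.07 kg. Goes in the narrow ring. Starts upright on the hob plate (8 mm above the worktop). Origin: centre of its underside, z up along its axis.
- nail_varnish: LOOK-ALIKE, to be left alone: small squat nail-varnish bottle with a long slim cap, 31 mm across, 79 mm tall. (Round about: four hob knobs, 32 mm high, stand at x = 0.50 to 0.54 m.) Starts upright on the hob plate (8 mm above the worktop). Origin: centre of its underside, z up along its axis.
- glass: LOOK-ALIKE, to be left alone: small clear drinking glass with a waist and no metal top, 59 mm across, 81 mm tall. (Round about: wall cabinets hang from 0.55 m up, front at x = 0.68 m, handles at 0.66 m: keep the wrist clear of them.) Starts upright on the hob plate (8 mm above the worktop). Origin: centre of its underside, z up along its axis.
- ring_wide: Wide light-wood ring, bore 76 mm, 90 mm outside. Fixed, 12 mm high, on the dark wooden caddy. Origin: centre of its underside = of the floor the thing is to stand on, 12.5 mm above the worktop; z up, x and y along the caddy's sides. The caddy is a fixed tray, 205 mm square, centred under the four rings, rim top 22.5 mm above the worktop; bar handles over two rims reach 45 mm. 
- ring_mid_a: Middle-sized light-wood ring, bore 61 mm, 76 mm outside (same as ring_mid_b). Fixed, 12 mm high, on the dark wooden caddy. Origin: centre of its underside = of the floor the thing is to stand on, 12.5 mm above the worktop; z up, x and y along the caddy's sides. The four rings stand at the corners of a square of 90 mm sides; which is at which corner varies. 
- ring_mid_b: Middle-sized light-wood ring, bore 61 mm, 76 mm outside (same as ring_mid_a). Fixed, 12 mm high, on the dark wooden caddy. Origin: centre of its underside = of the floor the thing is to stand on, 12.5 mm above the worktop; z up, x and y along the caddy's sides. The four rings stand at the corners of a square of 90 mm sides; which is at which corner varies. 
- ring_narrow: Narrow light-wood ring, bore 49 mm, 64 mm outside. Fixed, 12 mm high, on the dark wooden caddy. Origin: centre of its underside = of the floor the thing is to stand on, 12.5 mm above the worktop; z up, x and y along the caddy's sides. The four rings stand at the corners of a square of 90 mm sides; which is at which corner varies. 
Mind the look-alikes: they are no part of the job. What is shaped like the salt_shaker but green is not meant. Leave any purple look-alike of the pepper_mill alone.

How it is judged (in metres and radians):
At the end, for the whole second after the job is handed in: Mill in the wide ring, dropper in the narrow, shaker and jar one each in the middle rings: on the floor within 5 mm, axis within 12 mm (mill) or 11 mm of the ring centre, upright within 0.1 rad, released, at rest; varnish bottle and glass upright within 20 mm of their start (horizontal distance between pepper_mill and ring_wide below 0.012 m and z of pepper_mill in the frame of ring_wide between -0.005 and 0.005 m and horizontal distance between dropper and ring_narrow below 0.011 m and z of dropper in the frame of ring_narrow between -0.005 and 0.005 m and (((horizontal distance between salt_shaker and ring_mid_a below 0.011 m and z of salt_shaker in the frame of ring_mid_a between -0.005 and 0.005 m) and (horizontal distance between spice_jar and ring_mid_b below 0.011 m and z of spice_jar in the frame of ring_mid_b between -0.005 and 0.005 m)) or ((horizontal distance between salt_shaker and ring_mid_b below 0.011 m and z of salt_shaker in the frame of ring_mid_b between -0.005 and 0.005 m) and (horizontal distance between spice_jar and ring_mid_a below 0.011 m and z of spice_jar in the frame of ring_mid_a between -0.005 and 0.005 m))) and angle between each of pepper_mill, salt_shaker, spice_jar, dropper, nail_varnish, glass's own z axis and vertical below 0.1 rad and linear speed of each of pepper_mill, salt_shaker, spice_jar, dropper below 0.02 m/s and angular speed of each of pepper_mill, salt_shaker, spice_jar, dropper below 0.2 rad/s and distance of each of nail_varnish, glass from where it was at the start of the episode below 0.02 m); the robot touches nothing.
It fails at once if the nail-varnish bottle or the glass is moved more than 20 mm (distance of any of nail_varnish, glass from where it was at the start of the episode above 0.02 m).
It fails at once if a thing is dropped into a ring (faster than 0.6 m/s in the last 30 mm) ((horizontal distance between pepper_mill and ring_wide below 0.03 m and z of pepper_mill in the frame of ring_wide below 0.03 m and linear speed of pepper_mill above 0.6 m/s) or (horizontal distance between pepper_mill and ring_mid_a below 0.03 m and z of pepper_mill in the frame of ring_mid_a below 0.03 m and linear speed of pepper_mill above 0.6 m/s) or (horizontal distance between pepper_mill and ring_mid_b below 0.03 m and z of pepper_mill in the frame of ring_mid_b below 0.03 m and linear speed of pepper_mill above 0.6 m/s) or (horizontal distance between pepper_mill and ring_narrow below 0.03 m and z of pepper_mill in the frame of ring_narrow below 0.03 m and linear speed of pepper_mill above 0.6 m/s) or (horizontal distance between salt_shaker and ring_wide below 0.03 m and z of salt_shaker in the frame of ring_wide below 0.03 m and linear speed of salt_shaker above 0.6 m/s) or (horizontal distance between salt_shaker and ring_mid_a below 0.03 m and z of salt_shaker in the frame of ring_mid_a below 0.03 m and linear speed of salt_shaker above 0.6 m/s) or (horizontal distance between salt_shaker and ring_mid_b below 0.03 m and z of salt_shaker in the frame of ring_mid_b below 0.03 m and linear speed of salt_shaker above 0.6 m/s) or (horizontal distance between salt_shaker and ring_narrow below 0.03 m and z of salt_shaker in the frame of ring_narrow below 0.03 m and linear speed of salt_shaker above 0.6 m/s) or (horizontal distance between spice_jar and ring_wide below 0.03 m and z of spice_jar in the frame of ring_wide below 0.03 m and linear speed of spice_jar above 0.6 m/s) or (horizontal distance between spice_jar and ring_mid_a below 0.03 m and z of spice_jar in the frame of ring_mid_a below 0.03 m and linear speed of spice_jar above 0.6 m/s) or (horizontal distance between spice_jar and ring_mid_b below 0.03 m and z of spice_jar in the frame of ring_mid_b below 0.03 m and linear speed of spice_jar above 0.6 m/s) or (horizontal distance between spice_jar and ring_narrow below 0.03 m and z of spice_jar in the frame of ring_narrow below 0.03 m and linear speed of spice_jar above 0.6 m/s) or (horizontal distance between dropper and ring_wide below 0.03 m and z of dropper in the frame of ring_wide below 0.03 m and linear speed of dropper above 0.6 m/s) or (horizontal distance between dropper and ring_mid_a below 0.03 m and z of dropper in the frame of ring_mid_a below 0.03 m and linear speed of dropper above 0.6 m/s) or (horizontal distance between dropper and ring_mid_b below 0.03 m and z of dropper in the frame of ring_mid_b below 0.03 m and linear speed of dropper above 0.6 m/s) or (horizontal distance between dropper and ring_narrow below 0.03 m and z of dropper in the frame of ring_narrow below 0.03 m and linear speed of dropper above 0.6 m/s)).
It also fails if it takes over 115 s, if anything falls off the work surface, if the arm or the gripper's body presses on something with over 40 N, if the wrist force passes 120 N, or if a joint passes its speed limit or range.

## Working session

There is one attempt and no reset: what is moved stays moved. The work goes in short steps, Python scripts to look and compute and a tool call to move; the robot and the scene stay as the last step left them, time stands still between calls to the robot, and variables do not carry over. Pictures are saved under pics/ and viewed, at most 14 in all, crops included, and the job is handed in when it is done.

Besides the shell and the picture viewer there is one more tool, called after ">>>" by a JSON object that holds its "op" and its "data", one argument or row to a line. send_rows: Moves the arm, as the interface text tells. Its arguments: {"type":"object","properties":{"moves":{"type":"array","items":{"type":"object","properties":{"dx":{"type":"number"},"dy":{"type":"number"},"dz":{"type":"number"},"ax":{"type":"number"},"ay":{"type":"number"},"az":{"type":"number"}}}},"gripper":{"type":"number"},"force":{"type":"number"}},"required":["moves"]}

```bash
mkdir -p pics; ls; cat > h.py <<'E'
import numpy as np, cv2
from station import ctrl
def snap(n):
    s=ctrl.snapshot(n); return s
def slopes(s,uv):
    K=np.array(s["camera_matrix"]); uv=np.atleast_2d(np.array(uv,float))
    d=(uv-[K[0,2],K[1,2]])/[K[0,0],K[1,1]]
    x=d.copy()
    for _ in range(20): x=d/(1+s["k1"]*(x**2).sum(1,keepdims=True))
    return x
def plane(s,uv,z):
    x=slopes(s,uv); R=np.array(s["R"]);t=np.array(s["t"])
    c=-R.T@t; D=np.c_[x,np.ones(len(x))]@R
    return c+D*((z-c[2])/D[:,2])[:,None]
def cloud(s):
    h,w=s["range_z"].shape; v,u=np.mgrid[:h,:w]
    x=slopes(s,np.c_[u.ravel(),v.ravel()]); z=s["range_z"].ravel()[:,None]
    P=(np.c_[x,np.ones(len(x))]*z-np.array(s["t"]))@np.array(s["R"])
    P[z[:,0]==0]=np.nan
    return P.reshape(h,w,3)
E
python3 - <<'E'
from h import *
for n in("scene","top"):
    s=snap(n); cv2.imwrite(f"pics/{n}0.png",s["image"][:,:,::-1]); np.savez(f"{n}0.npz",**s)
    print(n,-np.array(s["R"]).T@s["t"],np.array(s["R"])[2],np.array(s["camera_matrix"])[0,0],s["k1"])
o=ctrl.get_obs(); print({k:np.round(v,3) for k,v in o.items()})
E
```

```text
pics
scene [-0.32303551  0.89102763  0.87828607] [ 0.62252627 -0.49263079 -0.60809206] 389.0522387656919 -0.0443332312072369
top [0.36028888 0.21128784 1.40422785] [ 0.11921219 -0.01516101 -0.99275304] 371.5148642551155 -0.1054596886285046
{'clock': np.float64(0.1), 'qpos': array([-7.6111e+01,  2.0259e+01,  9.3626e+01, -1.0000e-03,  6.6189e+01,
       -1.3800e-01]), 'qd': array([-0.034, -0.028, -0.075, -0.075, -0.   , -0.022]), 'joint_torque': array([ 0.0000e+00, -6.0636e+01, -3.4282e+01,  0.0000e+00,  4.0000e-03,
        0.0000e+00]), 'tcp_pos': array([ 0.151, -0.606,  0.303]), 'eef_rot': array([-1.79926e+02,  1.00000e-03,  1.40270e+01]), 'contact_force': array([-0.669,  0.465,  0.528]), 'wrist_torque': array([ 0.072, -0.011,  0.007]), 'finger_force': np.float64(0.0), 'width': np.float64(1.001)}
```

View pics/scene0.png

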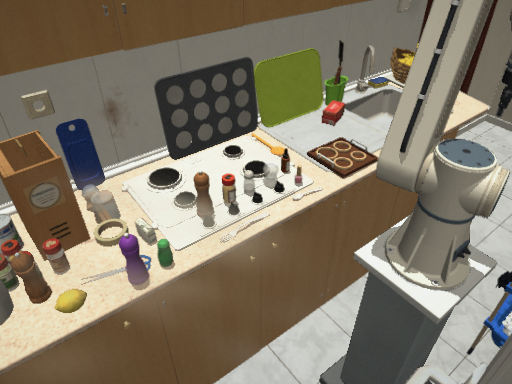

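View pics/top0.png

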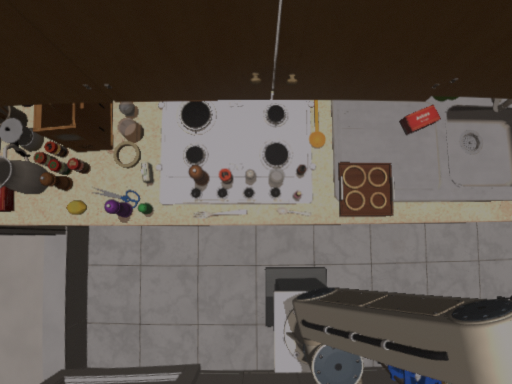

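The scene view shows the hob with the brown mill (203,190), red-capped jar (229,188), two whitish glass things (249,182 and 271,175), the dropper (285,160) and the varnish (298,172). The caddy is at (342,155). The top view shows the same things at (197,173), (226,176), (251,174), (277,176), (301,170) and (297,195), with the caddy at (366,189). The purple mill, the green shaker and the brown mill at far left are off the hob. I'll enlarge both views to check.

```bash
python3 - <<'E'
import cv2,numpy as np
a=cv2.imread("pics/scene0.png")[130:230,180:390]; b=cv2.imread("pics/top0.png")[150:225,175:400]
a=cv2.resize(a,(630,300),interpolation=3); b=cv2.resize(b,(675,225),interpolation=3)
c=np.zeros((530,680,3),np.uint8); c[:300,:630]=a; c[303:528,:675]=b
cv2.imwrite("pics/crop0.png",c)
from h import *
for n in("scene","top"):
    s=dict(np.load(n+"0.npz")); P=cloud(s)
    pts={"scene":[(203,180),(229,180),(249,176),(249,187),(271,170),(271,180),(285,155),(298,170)],"top":[(195,170),(226,175),(251,174),(277,176),(301,170),(297,195),(366,189),(355,177)]}[n]
    for u,v in pts: print(n,u,v,np.round(P[v,u],3),s["image"][v,u])
E
```

```text
scene 203 180 [0.556 0.435 0.157] [123  84  52]
scene 229 180 [0.557 0.34  0.114] [223  81  53]
scene 249 176 [0.567 0.251 0.085] [159 154 141]
scene 249 187 [0.565 0.253 0.04 ] [168 163 147]
scene 271 170 [0.559 0.159 0.076] [215 212 195]
scene 271 180 [0.558 0.158 0.032] [148 145 134]
scene 285 155 [0.593 0.064 0.086] [46 38 32]
scene 298 170 [0.507 0.075 0.069] [88 71 46]
top 195 170 [0.577 0.424 0.173] [132 122 116]
top 226 175 [0.569 0.325 0.113] [117  58  46]
top 251 174 [0.575 0.237 0.097] [145 137 126]
top 277 176 [0.568 0.144 0.092] [132 125 122]
top 301 170 [0.591 0.057 0.083] [45 40 36]
top 297 195 [0.502 0.07  0.06 ] [64 51 44]
top 366 189 [ 0.528 -0.199  0.016] [79 49 34]
top 355 177 [ 0.576 -0.159  0.011] [72 45 33]
```

View pics/crop0.png

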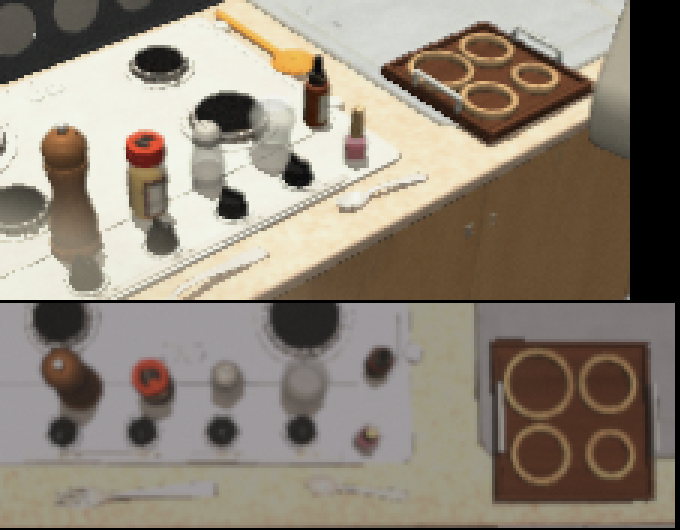

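Named candidates:
- **Salt shaker:** scene (249,178), narrow with a grey dome. The wider, topless thing at (271,172) is the glass.
- **Dropper:** scene (285,160), brown with a black bulb. The pink squat bottle at (298,170) is the varnish.
- **Mill:** brown, at (203,185) on the hob. The purple one is off the hob.

In the top view the wide ring is far-left, one mid ring far-right, the other near-left, and the narrow ring near-right. Next I'll take precise positions.

```bash
cat > meas.py <<'E'
from h import *
from scipy.optimize import least_squares
def circ(Q,r,c0):
    f=lambda c:np.hypot(Q[:,0]-c[0],Q[:,1]-c[1])-r
    q=least_squares(f,c0,loss="soft_l1",f_scale=.002); return q.x,np.median(abs(q.fun))
# name: approx xy, list of (zlo,zhi,r) heights above base
OB={"mill":((.575,.425),[(.133,.15,.0245)]),"jar":((.575,.327),[(.03,.095,.0225)]),"salt":((.58,.238),[(.062,.07,.0165),(.024,.032,.022)]),
"drop":((.598,.057),[(.02,.065,.0165)]),"glass":((.57,.147),[(.07,.08,.0295)]),"varn":((.51,.07),[(.005,.03,.0155)])}
if __name__=="__main__":
    S={n:dict(np.load(n+"0.npz")) for n in("scene","top")}
    C={n:cloud(S[n]).reshape(-1,3) for n in S}
    for k,(c0,sl) in OB.items():
        for n in S:
            for lo,hi,r in sl:
                P=C[n]; Q=P[(np.hypot(P[:,0]-c0[0],P[:,1]-c0[1])<.05)&(P[:,2]>lo+.008)&(P[:,2]<hi+.008)]
                if len(Q)>8:
                    c,e=circ(Q,r,c0); print(k,n,len(Q),np.round(c,4),round(e,4))
        P=C["top"];Q=P[(np.hypot(P[:,0]-c0[0],P[:,1]-c0[1])<.05)]; Q=Q[Q[:,2]>np.nanmax(Q[:,2])-.015]
        print("   topz",np.round(np.nanmax(Q[:,2]),4),np.round(Q.mean(0),4))
    for n,(u0,v0,u1,v1) in {"top":(338,162,395,218),"scene":(305,135,380,178)}.items():
        s=S[n]; im=s["image"][v0:v1,u0:u1]; f=4
        g=cv2.resize(im,None,fx=f,fy=f,interpolation=cv2.INTER_CUBIC)
        R=g[:,:,1].astype(float); 
        m=((g[:,:,1]>(95 if n=="top" else 110))&(g[:,:,0].astype(int)-g[:,:,2]>25)).astype(np.uint8)
        cs,h=cv2.findContours(m,cv2.RETR_CCOMP,cv2.CHAIN_APPROX_NONE)
        for i,c in enumerate(cs):
            if h[0][i][3]>=0 and cv2.contourArea(c)>400:   # hole = ring bore
                uv=(c[:,0]+.5)/f-.5+[u0,v0]
                X=plane(s,uv,.0245)[:,:2]; (a,b),r=cv2.minEnclosingCircle(X.astype(np.float32)*1000)
                e=cv2.fitEllipse(X.astype(np.float32)*1000)
                print(n,"ring",np.round(e[0],1),np.round(e[1],1),np.round(uv.mean(0)))
E
python3 meas.py
```

```text
mill scene 81 [0.5809 0.4288] 0.0014
mill top 60 [0.5767 0.4282] 0.0021
   topz 0.177 [0.5738 0.4261 0.1665]
jar scene 205 [0.5743 0.3315] 0.001
jar top 36 [0.5745 0.332 ] 0.0005
   topz 0.1199 [0.5735 0.3295 0.1128]
salt scene 15 [0.5801 0.2425] 0.0008
salt scene 23 [0.5809 0.241 ] 0.0006
   topz 0.1012 [0.5795 0.2444 0.0936]
drop scene 93 [0.6024 0.0534] 0.0016
drop top 43 [0.6027 0.0527] 0.0009
   topz 0.1101 [0.6011 0.0539 0.1032]
glass scene 64 [0.5836 0.1405] 0.004
glass top 105 [0.5873 0.1393] 0.0071
   topz 0.093 [0.5751 0.1474 0.0857]
varn scene 52 [0.5085 0.0694] 0.0019
varn top 12 [0.5092 0.068 ] 0.0012
   topz 0.09 [0.5093 0.0678 0.0845]
top ring [ 486.5 -241.7] [50.9 52.1] [378. 200.]
top ring [ 486.2 -151.8] [62.9 63.6] [355. 200.]
top ring [ 575.7 -241.9] [63.2 63.6] [377. 176.]
top ring [ 576.4 -153. ] [77.7 79. ] [354. 176.]
scene ring [ 487.3 -238.9] [44.7 46.7] [358. 155.]
scene ring [ 487.4 -148.6] [57.6 58.8] [343. 162.]
scene ring [ 577.  -239.4] [56.2 59.3] [342. 145.]
```

>>> {"op": "send_rows", "data": {
  "moves": [
    {"dx": 0.03, "dy": 0.04, "az": 4},
    {"dx": 0.21, "dy": 0.5, "az": 36},
    {"dx": 0.21, "dy": 0.5, "az": 36},
    {"dx": 0.21, "dy": 0.5, "az": 36},
    {"dx": 0.21, "dy": 0.5, "az": 36},
    {"dx": 0.21, "dy": 0.5, "az": 36},
    {"dx": 0.21, "dy": 0.5, "az": 36},
    {"dx": 0.21, "dy": 0.5, "az": 36},
    {"dx": 0.21, "dy": 0.5, "az": 36},
    {"dx": 0.427, "dy": 1.034, "az": 76},
    {"dx": 0.427, "dy": 1.034, "az": 76},
    {"dx": 0.427, "dy": 1.034, "az": 76},
    {"dx": 0.427, "dy": 1.034, "az": 76},
    {"dx": 0.427, "dy": 1.034, "az": 76},
    {"dx": 0.427, "dy": 1.034, "az": 76},
    {"dx": 0.427, "dy": 1.034, "az": 76},
    {"dx": 0.427, "dy": 1.034, "az": 76},
    {"dx": 0.427, "dy": 1.034, "az": 76},
    {"dx": 0.427, "dy": 1.034, "az": 76},
    {"dx": 0.427, "dy": 1.034, "az": 76}
  ],
  "gripper": 1
}}

```text
validation failed for argument at $.mo...
```

>>> {"op": "send_rows", "data": {
  "moves": [
    {"dx": 0.03, "dy": 0.04, "dz": 0, "ax": 0, "ay": 0, "az": 4}
  ],
  "gripper": 1
}}

```text
clock: 0.22
tcp_pos: [0.1806, -0.5675, 0.3033]
eef_rot: [180.0, 0.0, 17.9]
contact_force: [0.3, 0.6, 0.6]
width: 1.002
finger_force: 0.0
```

>>> {"op": "send_rows", "data": {
  "moves": [
    {"dx": 0.2, "dy": 0.5, "dz": 0, "ax": 0, "ay": 0, "az": 36},
    {"dx": 0.2, "dy": 0.5, "dz": 0, "ax": 0, "ay": 0, "az": 36},
    {"dx": 0.2, "dy": 0.5, "dz": 0, "ax": 0, "ay": 0, "az": 36},
    {"dx": 0.2, "dy": 0.5, "dz": 0, "ax": 0, "ay": 0, "az": 36},
    {"dx": 0.2, "dy": 0.5, "dz": 0, "ax": 0, "ay": 0, "az": 36},
    {"dx": 0.2, "dy": 0.5, "dz": 0, "ax": 0, "ay": 0, "az": 36},
    {"dx": 0.2, "dy": 0.5, "dz": 0, "ax": 0, "ay": 0, "az": 36},
    {"dx": 0.2, "dy": 0.5, "dz": 0, "ax": 0, "ay": 0, "az": 36},
    {"dx": 0.2, "dy": 0.5, "dz": 0, "ax": 0, "ay": 0, "az": 36},
    {"dx": 0.397, "dy": 0.994, "dz": 0, "ax": 0, "ay": 0, "az": 72},
    {"dx": 0.397, "dy": 0.994, "dz": 0, "ax": 0, "ay": 0, "az": 72},
    {"dx": 0.397, "dy": 0.994, "dz": 0, "ax": 0, "ay": 0, "az": 72},
    {"dx": 0.397, "dy": 0.994, "dz": 0, "ax": 0, "ay": 0, "az": 72},
    {"dx": 0.397, "dy": 0.994, "dz": 0, "ax": 0, "ay": 0, "az": 72},
    {"dx": 0.397, "dy": 0.994, "dz": 0, "ax": 0, "ay": 0, "az": 72},
    {"dx": 0.397, "dy": 0.994, "dz": 0, "ax": 0, "ay": 0, "az": 72},
    {"dx": 0.397, "dy": 0.994, "dz": 0, "ax": 0, "ay": 0, "az": 72},
    {"dx": 0.397, "dy": 0.994, "dz": 0, "ax": 0, "ay": 0, "az": 72},
    {"dx": 0.397, "dy": 0.994, "dz": 0, "ax": 0, "ay": 0, "az": 72},
    {"dx": 0.397, "dy": 0.994, "dz": 0, "ax": 0, "ay": 0, "az": 72}
  ],
  "gripper": 1
}}

```text
clock: 2.72
tcp_pos: [0.578, 0.427, 0.3032]
eef_rot: [-179.9, 0.1, 90.0]
contact_force: [-0.9, -0.6, 0.2]
width: 1.005
finger_force: 0.0
```

>>> {"op": "send_rows", "data": {
  "moves": [
    {"dx": 0, "dy": 0.001, "dz": -0.02, "ax": 0, "ay": 0, "az": 0},
    {"dx": 0, "dy": 0.001, "dz": -0.045, "ax": 0, "ay": 0, "az": 0},
    {"dx": 0, "dy": 0.001, "dz": -0.07, "ax": 0, "ay": 0, "az": 0},
    {"dx": 0, "dy": 0.001, "dz": -0.09, "ax": 0, "ay": 0, "az": 0},
    {"dx": 0, "dy": 0.001, "dz": -0.1, "ax": 0, "ay": 0, "az": 0},
    {"dx": 0, "dy": 0.001, "dz": -0.1, "ax": 0, "ay": 0, "az": 0}
  ],
  "gripper": 1
}}

```text
clock: 3.48
tcp_pos: [0.5783, 0.4283, 0.2031]
eef_rot: [-179.9, 0.0, 90.0]
contact_force: [-0.4, -0.9, -0.1]
width: 1.0
finger_force: 0.0
```

>>> {"op": "send_rows", "data": {
  "moves": [
    {"dx": 0, "dy": 0, "dz": 0, "ax": 0, "ay": 0, "az": 0},
    {"dx": 0, "dy": 0, "dz": 0, "ax": 0, "ay": 0, "az": 0},
    {"dx": 0, "dy": 0, "dz": 0, "ax": 0, "ay": 0, "az": 0},
    {"dx": 0, "dy": 0, "dz": 0, "ax": 0, "ay": 0, "az": 0},
    {"dx": 0, "dy": 0, "dz": 0, "ax": 0, "ay": 0, "az": 0},
    {"dx": 0, "dy": 0, "dz": 0, "ax": 0, "ay": 0, "az": 0},
    {"dx": 0, "dy": 0, "dz": 0, "ax": 0, "ay": 0, "az": 0},
    {"dx": 0, "dy": 0, "dz": 0, "ax": 0, "ay": 0, "az": 0}
  ],
  "gripper": 0,
  "force": 40
}}

```text
clock: 4.47
tcp_pos: [0.5789, 0.429, 0.2053]
eef_rot: [179.9, -0.1, 90.0]
contact_force: [-1.2, -0.2, 7.4]
width: 0.547
finger_force: 41.1
```

>>> {"op": "send_rows", "data": {
  "moves": [
    {"dx": 0, "dy": 0, "dz": 0.01, "ax": 0, "ay": 0, "az": 0},
    {"dx": 0, "dy": 0, "dz": 0.03, "ax": 0, "ay": 0, "az": 0},
    {"dx": 0, "dy": 0, "dz": 0.06, "ax": 0, "ay": 0, "az": 0},
    {"dx": 0, "dy": 0, "dz": 0.09, "ax": 0, "ay": 0, "az": 0},
    {"dx": 0, "dy": 0, "dz": 0.12, "ax": 0, "ay": 0, "az": 0},
    {"dx": 0, "dy": 0, "dz": 0.135, "ax": 0, "ay": 0, "az": 0},
    {"dx": 0, "dy": 0, "dz": 0.14, "ax": 0, "ay": 0, "az": 0},
    {"dx": 0, "dy": -0.01, "dz": 0.14, "ax": 0, "ay": 0, "az": 0},
    {"dx": 0, "dy": -0.03, "dz": 0.14, "ax": 0, "ay": 0, "az": 0},
    {"dx": 0, "dy": -0.06, "dz": 0.14, "ax": 0, "ay": 0, "az": 0},
    {"dx": 0, "dy": -0.1, "dz": 0.14, "ax": 0, "ay": 0, "az": 0},
    {"dx": 0, "dy": -0.14, "dz": 0.14, "ax": 0, "ay": 0, "az": 0},
    {"dx": 0, "dy": -0.18, "dz": 0.14, "ax": 0, "ay": 0, "az": 0},
    {"dx": 0, "dy": -0.22, "dz": 0.14, "ax": 0, "ay": 0, "az": 0},
    {"dx": 0, "dy": -0.26, "dz": 0.14, "ax": 0, "ay": 0, "az": 0},
    {"dx": 0, "dy": -0.3, "dz": 0.14, "ax": 0, "ay": 0, "az": 0},
    {"dx": 0, "dy": -0.34, "dz": 0.14, "ax": 0, "ay": 0, "az": 0},
    {"dx": 0, "dy": -0.37, "dz": 0.14, "ax": 0, "ay": 0, "az": 0},
    {"dx": 0, "dy": -0.39, "dz": 0.14, "ax": 0, "ay": 0, "az": 0},
    {"dx": 0, "dy": -0.4, "dz": 0.14, "ax": 0, "ay": 0, "az": 0}
  ]
}}

```text
clock: 6.98
tcp_pos: [0.578, 0.0273, 0.3435]
eef_rot: [-180.0, 0.0, 90.0]
contact_force: [0.9, -0.4, -2.1]
width: 0.545
finger_force: 41.6
```

>>> {"op": "send_rows", "data": {
  "moves": [
    {"dx": 0, "dy": -0.02, "dz": 0, "ax": 0, "ay": 0, "az": 0},
    {"dx": 0, "dy": -0.05, "dz": 0, "ax": 0, "ay": 0, "az": 0},
    {"dx": 0, "dy": -0.09, "dz": 0, "ax": 0, "ay": 0, "az": 0},
    {"dx": 0, "dy": -0.13, "dz": 0, "ax": 0, "ay": 0, "az": 0},
    {"dx": 0, "dy": -0.16, "dz": 0, "ax": 0, "ay": 0, "az": 0},
    {"dx": -0.001, "dy": -0.175, "dz": 0, "ax": 0, "ay": 0, "az": 0},
    {"dx": -0.001, "dy": -0.18, "dz": 0, "ax": 0, "ay": 0, "az": 0},
    {"dx": -0.001, "dy": -0.18, "dz": -0.02, "ax": 0, "ay": 0, "az": 0},
    {"dx": -0.001, "dy": -0.18, "dz": -0.05, "ax": 0, "ay": 0, "az": 0},
    {"dx": -0.001, "dy": -0.18, "dz": -0.07, "ax": 0, "ay": 0, "az": 0},
    {"dx": -0.001, "dy": -0.18, "dz": -0.08, "ax": 0, "ay": 0, "az": 0},
    {"dx": -0.001, "dy": -0.18, "dz": -0.08, "ax": 0, "ay": 0, "az": 0}
  ]
}}

```text
clock: 8.48
tcp_pos: [0.5774, -0.1507, 0.2635]
eef_rot: [-179.9, -0.0, 90.1]
contact_force: [-0.1, 0.8, -1.8]
width: 0.546
finger_force: 41.7
```

```bash
python3 - <<'E'
from h import *
for n in("scene","top"):
    s=snap(n); np.savez(f"{n}1.npz",**s)
    P=cloud(s).reshape(-1,3); Q=P[(np.hypot(P[:,0]-.577,P[:,1]+.151)<.05)&(P[:,2]>.05)&(P[:,2]<.19)]
    for lo in np.arange(.05,.19,.02):
        q=Q[(Q[:,2]>=lo)&(Q[:,2]<lo+.02)]
        if len(q): print(n,round(lo,2),len(q),np.round(q[:,:2].min(0),3),np.round(q[:,:2].max(0),3),np.round(q[:,:2].mean(0),3))
    cv2.imwrite(f"pics/{n}1.png",cv2.resize(s["image"][100:220,280:440,::-1],None,fx=4,fy=4))
print(ctrl.get_obs()["tcp_pos"])
E
```

```text
scene 0.05 5 [ 0.565 -0.129] [ 0.578 -0.124] [ 0.571 -0.126]
scene 0.07 68 [ 0.545 -0.163] [ 0.593 -0.119] [ 0.561 -0.136]
scene 0.09 59 [ 0.547 -0.17 ] [ 0.59 -0.12] [ 0.561 -0.138]
scene 0.11 67 [ 0.548 -0.168] [ 0.593 -0.122] [ 0.565 -0.137]
scene 0.13 54 [ 0.552 -0.16 ] [ 0.586 -0.127] [ 0.564 -0.141]
scene 0.15 41 [ 0.556 -0.163] [ 0.584 -0.129] [ 0.567 -0.139]
scene 0.17 60 [ 0.549 -0.163] [ 0.593 -0.125] [ 0.565 -0.138]
top 0.05 3 [ 0.545 -0.163] [ 0.589 -0.128] [ 0.564 -0.141]
top 0.07 42 [ 0.544 -0.169] [ 0.595 -0.124] [ 0.561 -0.137]
top 0.09 24 [ 0.547 -0.159] [ 0.595 -0.126] [ 0.564 -0.136]
top 0.11 56 [ 0.548 -0.17 ] [ 0.596 -0.126] [ 0.564 -0.141]
top 0.13 35 [ 0.553 -0.16 ] [ 0.593 -0.132] [ 0.567 -0.141]
top 0.15 7 [ 0.556 -0.148] [ 0.572 -0.132] [ 0.563 -0.139]
top 0.17 18 [ 0.553 -0.147] [ 0.587 -0.13 ] [ 0.567 -0.135]
[ 0.57798799 -0.15116315  0.26470621]
```

View pics/scene1.png

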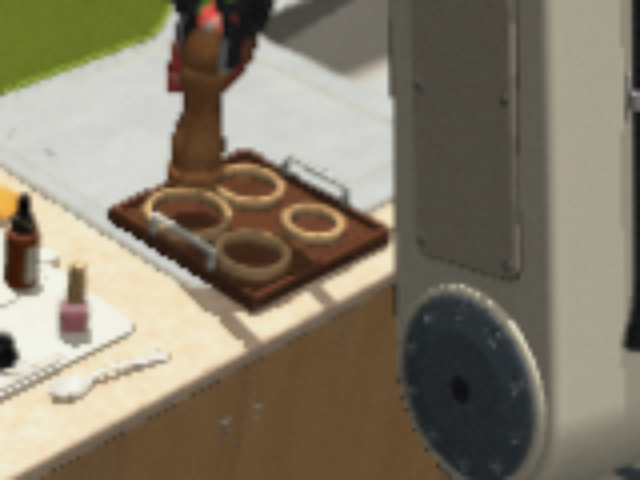

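The mill hangs upright over the wide ring (crop (197,110)) with its bottom about 55 mm above the floor. Lowering it now.

>>> {"op": "send_rows", "data": {
  "moves": [
    {"dx": 0.001, "dy": 0, "dz": -0.01, "ax": 0, "ay": 0, "az": 0},
    {"dx": 0.001, "dy": 0, "dz": -0.02, "ax": 0, "ay": 0, "az": 0},
    {"dx": 0.001, "dy": 0, "dz": -0.03, "ax": 0, "ay": 0, "az": 0},
    {"dx": 0.001, "dy": 0, "dz": -0.04, "ax": 0, "ay": 0, "az": 0},
    {"dx": 0.001, "dy": 0, "dz": -0.046, "ax": 0, "ay": 0, "az": 0},
    {"dx": 0.001, "dy": 0, "dz": -0.05, "ax": 0, "ay": 0, "az": 0},
    {"dx": 0.001, "dy": 0, "dz": -0.052, "ax": 0, "ay": 0, "az": 0},
    {"dx": 0.001, "dy": 0, "dz": -0.053, "ax": 0, "ay": 0, "az": 0},
    {"dx": 0.001, "dy": 0, "dz": -0.053, "ax": 0, "ay": 0, "az": 0}
  ]
}}

```text
clock: 9.7
tcp_pos: [0.5786, -0.1514, 0.2111]
eef_rot: [180.0, 0.0, 90.0]
contact_force: [-0.8, 0.3, -2.2]
width: 0.546
finger_force: 41.7
```

>>> {"op": "send_rows", "data": {
  "moves": [
    {"dx": 0, "dy": 0, "dz": -0.001, "ax": 0, "ay": 0, "az": 0},
    {"dx": 0, "dy": 0, "dz": -0.002, "ax": 0, "ay": 0, "az": 0},
    {"dx": 0, "dy": 0, "dz": -0.002, "ax": 0, "ay": 0, "az": 0}
  ]
}}

```text
clock: 10.07
tcp_pos: [0.5789, -0.1517, 0.2103]
eef_rot: [179.9, 0.0, 90.0]
contact_force: [-3.2, -0.7, 9.3]
width: 0.547
finger_force: 42.6
```

>>> {"op": "send_rows", "data": {
  "moves": [
    {"dx": 0, "dy": 0, "dz": 0, "ax": 0, "ay": 0, "az": 0},
    {"dx": 0, "dy": 0, "dz": 0, "ax": 0, "ay": 0, "az": 0},
    {"dx": 0, "dy": 0, "dz": 0, "ax": 0, "ay": 0, "az": 0},
    {"dx": 0, "dy": 0, "dz": 0, "ax": 0, "ay": 0, "az": 0},
    {"dx": 0, "dy": 0, "dz": 0.005, "ax": 0, "ay": 0, "az": 0},
    {"dx": 0, "dy": 0, "dz": 0.02, "ax": 0, "ay": 0, "az": 0},
    {"dx": 0, "dy": 0, "dz": 0.05, "ax": 0, "ay": 0, "az": 0},
    {"dx": 0, "dy": 0, "dz": 0.08, "ax": 0, "ay": 0, "az": 0},
    {"dx": 0, "dy": 0, "dz": 0.1, "ax": 0, "ay": 0, "az": 0},
    {"dx": 0, "dy": 0, "dz": 0.1, "ax": 0, "ay": 0, "az": 0}
  ],
  "gripper": 0.85
}}

```text
clock: 11.32
tcp_pos: [0.5794, -0.1516, 0.3115]
eef_rot: [179.8, 0.1, 90.0]
contact_force: [-0.4, -0.3, -0.7]
width: 0.847
finger_force: 0.0
```

```bash
python3 - <<'E'
from h import *
from meas import circ
for n in("scene","top"):
    s=snap(n)
    P=cloud(s).reshape(-1,3)
    for lo,hi,r in((.128,.16,.0245),(.005,.015,.029)):
        q=P[(np.hypot(P[:,0]-.577,P[:,1]+.151)<.035)&(P[:,2]>lo+.0125)&(P[:,2]<hi+.0125)]
        if len(q)>5: print(n,len(q),circ(q,r,(.577,-.151)))
    q=P[(np.hypot(P[:,0]-.577,P[:,1]+.151)<.04)]; print(np.nanmax(q[:,2][q[:,2]<.2]))
    if n=="scene":cv2.imwrite("pics/scene2.png",cv2.resize(s["image"][90:210,180:390,::-1],None,fx=3,fy=3))
print(ctrl.get_obs()["tcp_pos"])
E
```

```text
scene 106 (array([ 0.58091933, -0.15469396]), np.float64(0.0033991693287166048))
scene 23 (array([ 0.57665358, -0.15364207]), np.float64(0.0016912359501372216))
0.1842822238453801
top 142 (array([ 0.5785695 , -0.15979824]), np.float64(0.0048519023948354455))
top 24 (array([ 0.57584652, -0.15533655]), np.float64(0.001410048717003537))
0.18463694808760728
[ 0.57830635 -0.15131414  0.30890704]
```

View pics/scene2.png

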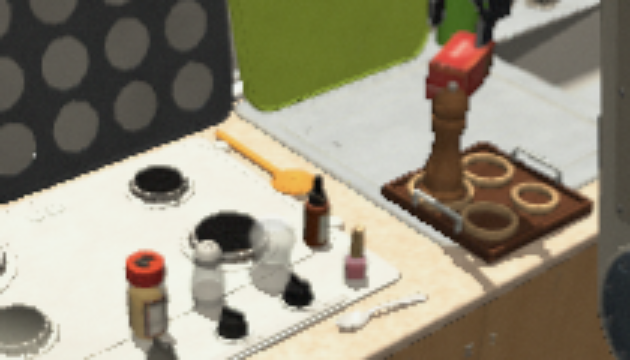

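The mill stands upright in the wide ring (crop (446,140)), its foot about 3 mm from centre and its top at 0.184 m as expected. Next is the jar.

>>> {"op": "send_rows", "data": {
  "moves": [
    {"dx": 0, "dy": 0.02, "dz": 0, "ax": 0, "ay": 0, "az": 0},
    {"dx": 0, "dy": 0.06, "dz": 0, "ax": 0, "ay": 0, "az": 0},
    {"dx": 0, "dy": 0.11, "dz": 0, "ax": 0, "ay": 0, "az": 0},
    {"dx": 0, "dy": 0.16, "dz": 0, "ax": 0, "ay": 0, "az": 0},
    {"dx": 0, "dy": 0.21, "dz": 0, "ax": 0, "ay": 0, "az": 0},
    {"dx": 0, "dy": 0.26, "dz": 0, "ax": 0, "ay": 0, "az": 0},
    {"dx": 0, "dy": 0.31, "dz": 0, "ax": 0, "ay": 0, "az": 0},
    {"dx": 0, "dy": 0.36, "dz": 0, "ax": 0, "ay": 0, "az": 0},
    {"dx": 0, "dy": 0.41, "dz": 0, "ax": 0, "ay": 0, "az": 0},
    {"dx": -0.002, "dy": 0.45, "dz": 0, "ax": 0, "ay": 0, "az": 0},
    {"dx": -0.004, "dy": 0.475, "dz": 0, "ax": 0, "ay": 0, "az": 0},
    {"dx": -0.004, "dy": 0.483, "dz": 0, "ax": 0, "ay": 0, "az": 0},
    {"dx": -0.004, "dy": 0.483, "dz": -0.02, "ax": 0, "ay": 0, "az": 0},
    {"dx": -0.004, "dy": 0.483, "dz": -0.05, "ax": 0, "ay": 0, "az": 0},
    {"dx": -0.004, "dy": 0.483, "dz": -0.08, "ax": 0, "ay": 0, "az": 0},
    {"dx": -0.004, "dy": 0.483, "dz": -0.11, "ax": 0, "ay": 0, "az": 0},
    {"dx": -0.004, "dy": 0.483, "dz": -0.14, "ax": 0, "ay": 0, "az": 0},
    {"dx": -0.004, "dy": 0.483, "dz": -0.16, "ax": 0, "ay": 0, "az": 0},
    {"dx": -0.004, "dy": 0.483, "dz": -0.173, "ax": 0, "ay": 0, "az": 0},
    {"dx": -0.004, "dy": 0.483, "dz": -0.173, "ax": 0, "ay": 0, "az": 0}
  ],
  "gripper": 0.85
}}

```text
clock: 13.92
tcp_pos: [0.5743, 0.3311, 0.1351]
eef_rot: [-179.9, 0.0, 90.0]
contact_force: [0.2, -0.4, 0.1]
width: 0.846
finger_force: 0.0
```

>>> {"op": "send_rows", "data": {
  "moves": [
    {"dx": 0, "dy": 0, "dz": 0, "ax": 0, "ay": 0, "az": 0},
    {"dx": 0, "dy": 0, "dz": 0, "ax": 0, "ay": 0, "az": 0},
    {"dx": 0, "dy": 0, "dz": 0, "ax": 0, "ay": 0, "az": 0},
    {"dx": 0, "dy": 0, "dz": 0, "ax": 0, "ay": 0, "az": 0},
    {"dx": 0, "dy": 0, "dz": 0, "ax": 0, "ay": 0, "az": 0},
    {"dx": 0, "dy": 0, "dz": 0, "ax": 0, "ay": 0, "az": 0},
    {"dx": 0, "dy": 0, "dz": 0, "ax": 0, "ay": 0, "az": 0}
  ],
  "gripper": 0,
  "force": 40
}}

```text
clock: 14.8
tcp_pos: [0.5748, 0.332, 0.1371]
eef_rot: [179.9, -0.0, 90.0]
contact_force: [-1.4, -0.3, 6.7]
width: 0.512
finger_force: 40.3
```

>>> {"op": "send_rows", "data": {
  "moves": [
    {"dx": 0, "dy": 0, "dz": 0.01, "ax": 0, "ay": 0, "az": 0},
    {"dx": 0, "dy": 0, "dz": 0.03, "ax": 0, "ay": 0, "az": 0},
    {"dx": 0, "dy": 0, "dz": 0.07, "ax": 0, "ay": 0, "az": 0},
    {"dx": 0, "dy": 0, "dz": 0.11, "ax": 0, "ay": 0, "az": 0},
    {"dx": 0, "dy": 0, "dz": 0.15, "ax": 0, "ay": 0, "az": 0},
    {"dx": 0, "dy": 0, "dz": 0.19, "ax": 0, "ay": 0, "az": 0},
    {"dx": 0, "dy": 0, "dz": 0.21, "ax": 0, "ay": 0, "az": 0},
    {"dx": 0, "dy": -0.01, "dz": 0.215, "ax": 0, "ay": 0, "az": 0},
    {"dx": 0, "dy": -0.03, "dz": 0.215, "ax": 0, "ay": 0, "az": 0},
    {"dx": 0, "dy": -0.06, "dz": 0.215, "ax": 0, "ay": 0, "az": 0},
    {"dx": 0, "dy": -0.1, "dz": 0.215, "ax": 0, "ay": 0, "az": 0},
    {"dx": 0, "dy": -0.14, "dz": 0.215, "ax": 0, "ay": 0, "az": 0},
    {"dx": 0, "dy": -0.18, "dz": 0.215, "ax": 0, "ay": 0, "az": 0},
    {"dx": 0, "dy": -0.22, "dz": 0.215, "ax": 0, "ay": 0, "az": 0},
    {"dx": 0, "dy": -0.26, "dz": 0.215, "ax": 0, "ay": 0, "az": 0},
    {"dx": 0, "dy": -0.3, "dz": 0.215, "ax": 0, "ay": 0, "az": 0},
    {"dx": 0, "dy": -0.34, "dz": 0.215, "ax": 0, "ay": 0, "az": 0},
    {"dx": 0, "dy": -0.37, "dz": 0.215, "ax": 0, "ay": 0, "az": 0},
    {"dx": 0, "dy": -0.39, "dz": 0.215, "ax": 0, "ay": 0, "az": 0},
    {"dx": 0, "dy": -0.4, "dz": 0.215, "ax": 0, "ay": 0, "az": 0}
  ]
}}

```text
clock: 17.3
tcp_pos: [0.5738, -0.0696, 0.3499]
eef_rot: [-179.9, -0.0, 90.0]
contact_force: [0.1, -0.3, -1.2]
width: 0.512
finger_force: 40.8
```

>>> {"op": "send_rows", "data": {
  "moves": [
    {"dx": 0, "dy": -0.02, "dz": 0, "ax": 0, "ay": 0, "az": 0},
    {"dx": 0, "dy": -0.05, "dz": 0, "ax": 0, "ay": 0, "az": 0},
    {"dx": 0, "dy": -0.09, "dz": 0, "ax": 0, "ay": 0, "az": 0},
    {"dx": 0, "dy": -0.13, "dz": 0, "ax": 0, "ay": 0, "az": 0},
    {"dx": 0, "dy": -0.16, "dz": 0, "ax": 0, "ay": 0, "az": 0},
    {"dx": 0.003, "dy": -0.173, "dz": 0, "ax": 0, "ay": 0, "az": 0},
    {"dx": 0.003, "dy": -0.173, "dz": -0.02, "ax": 0, "ay": 0, "az": 0},
    {"dx": 0.003, "dy": -0.173, "dz": -0.05, "ax": 0, "ay": 0, "az": 0},
    {"dx": 0.003, "dy": -0.173, "dz": -0.09, "ax": 0, "ay": 0, "az": 0},
    {"dx": 0.003, "dy": -0.173, "dz": -0.13, "ax": 0, "ay": 0, "az": 0},
    {"dx": 0.003, "dy": -0.173, "dz": -0.15, "ax": 0, "ay": 0, "az": 0},
    {"dx": 0.003, "dy": -0.173, "dz": -0.16, "ax": 0, "ay": 0, "az": 0},
    {"dx": 0.003, "dy": -0.173, "dz": -0.16, "ax": 0, "ay": 0, "az": 0}
  ]
}}

```text
clock: 18.92
tcp_pos: [0.5778, -0.2413, 0.1912]
eef_rot: [180.0, 0.0, 90.0]
contact_force: [0.9, 0.6, -1.4]
width: 0.506
finger_force: 40.8
```

```bash
cat > hang.py <<'E'
import sys
from h import *
from meas import circ
x,y,r,lo,hi=map(float,sys.argv[1:6])
for n in("scene","top"):
    P=cloud(snap(n)).reshape(-1,3)
    q=P[(np.hypot(P[:,0]-x,P[:,1]-y)<r+.012)&(P[:,2]>lo)&(P[:,2]<hi)]
    if len(q)>5:
        m=(lo+hi)/2
        for k,w in((q[:,2]<m,"low"),(q[:,2]>=m,"high")):
            if k.sum()>5: c,e=circ(q[k],r,(x,y)); print(n,w,k.sum(),c.round(4),round(e,4))
        print("z",q[:,2].min().round(4),q[:,2].max().round(4))
print(ctrl.get_obs()["tcp_pos"])
E
python3 hang.py .577 -.241 .0225 .05 .12
```

```text
scene low 49 [ 0.5788 -0.2423] 0.0017
scene high 82 [ 0.5778 -0.2436] 0.0015
z 0.0644 0.1199
top low 22 [ 0.5753 -0.2429] 0.0005
top high 40 [ 0.5752 -0.2429] 0.0006
z 0.06 0.12
[ 0.57825974 -0.24160913  0.19217132]
```

>>> {"op": "send_rows", "data": {
  "moves": [
    {"dx": 0, "dy": 0.001, "dz": -0.01, "ax": 0, "ay": 0, "az": 0},
    {"dx": 0, "dy": 0.001, "dz": -0.02, "ax": 0, "ay": 0, "az": 0},
    {"dx": 0, "dy": 0.001, "dz": -0.03, "ax": 0, "ay": 0, "az": 0},
    {"dx": 0, "dy": 0.001, "dz": -0.038, "ax": 0, "ay": 0, "az": 0},
    {"dx": 0, "dy": 0.001, "dz": -0.044, "ax": 0, "ay": 0, "az": 0},
    {"dx": 0, "dy": 0.001, "dz": -0.047, "ax": 0, "ay": 0, "az": 0},
    {"dx": 0, "dy": 0.001, "dz": -0.049, "ax": 0, "ay": 0, "az": 0},
    {"dx": 0, "dy": 0.001, "dz": -0.05, "ax": 0, "ay": 0, "az": 0},
    {"dx": 0, "dy": 0.001, "dz": -0.051, "ax": 0, "ay": 0, "az": 0},
    {"dx": 0, "dy": 0.001, "dz": -0.051, "ax": 0, "ay": 0, "az": 0}
  ]
}}

```text
clock: 20.27
tcp_pos: [0.5776, -0.2406, 0.142]
eef_rot: [180.0, 0.0, 90.0]
contact_force: [-7.4, 2.6, 17.8]
width: 0.513
finger_force: 42.5
```

>>> {"op": "send_rows", "data": {
  "moves": [
    {"dx": 0, "dy": 0, "dz": 0.001, "ax": 0, "ay": 0, "az": 0},
    {"dx": 0, "dy": 0, "dz": 0.001, "ax": 0, "ay": 0, "az": 0},
    {"dx": 0, "dy": 0, "dz": 0.001, "ax": 0, "ay": 0, "az": 0},
    {"dx": 0, "dy": 0, "dz": 0.001, "ax": 0, "ay": 0, "az": 0},
    {"dx": 0, "dy": 0, "dz": 0.01, "ax": 0, "ay": 0, "az": 0},
    {"dx": 0, "dy": 0, "dz": 0.03, "ax": 0, "ay": 0, "az": 0},
    {"dx": 0, "dy": 0, "dz": 0.06, "ax": 0, "ay": 0, "az": 0},
    {"dx": 0, "dy": 0, "dz": 0.1, "ax": 0, "ay": 0, "az": 0},
    {"dx": 0, "dy": 0, "dz": 0.14, "ax": 0, "ay": 0, "az": 0},
    {"dx": 0, "dy": 0, "dz": 0.165, "ax": 0, "ay": 0, "az": 0},
    {"dx": 0, "dy": 0, "dz": 0.17, "ax": 0, "ay": 0, "az": 0},
    {"dx": 0, "dy": 0, "dz": 0.17, "ax": 0, "ay": 0, "az": 0}
  ],
  "gripper": 0.75
}}

```text
clock: 21.78
tcp_pos: [0.5773, -0.2403, 0.3101]
eef_rot: [180.0, 0.0, 90.0]
contact_force: [0.8, -0.3, -1.4]
width: 0.75
finger_force: 0.0
```

```bash
python3 hang.py .577 -.241 .0225 .04 .12; python3 hang.py .5805 .242 .02 .03 .11
```

```text
scene low 97 [ 0.577  -0.2421] 0.0015
scene high 116 [ 0.5779 -0.242 ] 0.002
z 0.0402 0.1199
top low 46 [ 0.574  -0.2413] 0.0006
top high 138 [ 0.5752 -0.2423] 0.0024
z 0.0407 0.12
[ 0.57693687 -0.2401436   0.30878519]
scene low 112 [0.5804 0.2422] 0.002
scene high 83 [0.5846 0.2388] 0.0029
z 0.03 0.0987
top low 35 [0.5809 0.242 ] 0.0011
top high 76 [0.5914 0.2385] 0.0058
z 0.0305 0.0995
[ 0.57699314 -0.24018284  0.30860782]
```

>>> {"op": "send_rows", "data": {
  "moves": [
    {"dx": 0, "dy": 0.02, "dz": 0, "ax": 0, "ay": 0, "az": 0},
    {"dx": 0, "dy": 0.06, "dz": 0, "ax": 0, "ay": 0, "az": 0},
    {"dx": 0, "dy": 0.11, "dz": 0, "ax": 0, "ay": 0, "az": 0},
    {"dx": 0, "dy": 0.16, "dz": 0, "ax": 0, "ay": 0, "az": 0},
    {"dx": 0, "dy": 0.21, "dz": 0, "ax": 0, "ay": 0, "az": 0},
    {"dx": 0, "dy": 0.26, "dz": 0, "ax": 0, "ay": 0, "az": 0},
    {"dx": 0, "dy": 0.31, "dz": 0, "ax": 0, "ay": 0, "az": 0},
    {"dx": 0, "dy": 0.36, "dz": 0, "ax": 0, "ay": 0, "az": 0},
    {"dx": 0, "dy": 0.41, "dz": 0, "ax": 0, "ay": 0, "az": 0},
    {"dx": 0.003, "dy": 0.45, "dz": 0, "ax": 0, "ay": 0, "az": 0},
    {"dx": 0.003, "dy": 0.475, "dz": 0, "ax": 0, "ay": 0, "az": 0},
    {"dx": 0.003, "dy": 0.482, "dz": 0, "ax": 0, "ay": 0, "az": 0},
    {"dx": 0.003, "dy": 0.482, "dz": -0.02, "ax": 0, "ay": 0, "az": 0},
    {"dx": 0.003, "dy": 0.482, "dz": -0.05, "ax": 0, "ay": 0, "az": 0},
    {"dx": 0.003, "dy": 0.482, "dz": -0.09, "ax": 0, "ay": 0, "az": 0},
    {"dx": 0.003, "dy": 0.482, "dz": -0.12, "ax": 0, "ay": 0, "az": 0},
    {"dx": 0.003, "dy": 0.482, "dz": -0.15, "ax": 0, "ay": 0, "az": 0},
    {"dx": 0.003, "dy": 0.482, "dz": -0.17, "ax": 0, "ay": 0, "az": 0},
    {"dx": 0.003, "dy": 0.482, "dz": -0.18, "ax": 0, "ay": 0, "az": 0},
    {"dx": 0.003, "dy": 0.482, "dz": -0.18, "ax": 0, "ay": 0, "az": 0}
  ],
  "gripper": 0.75
}}

```text
clock: 24.48
tcp_pos: [0.5804, 0.2415, 0.1297]
eef_rot: [-180.0, 0.0, 90.0]
contact_force: [0.3, -0.6, 0.1]
width: 0.747
finger_force: 0.0
```

>>> {"op": "send_rows", "data": {
  "moves": [
    {"dx": 0, "dy": 0, "dz": 0, "ax": 0, "ay": 0, "az": 0},
    {"dx": 0, "dy": 0, "dz": 0, "ax": 0, "ay": 0, "az": 0},
    {"dx": 0, "dy": 0, "dz": 0, "ax": 0, "ay": 0, "az": 0},
    {"dx": 0, "dy": 0, "dz": 0, "ax": 0, "ay": 0, "az": 0},
    {"dx": 0, "dy": 0, "dz": 0, "ax": 0, "ay": 0, "az": 0},
    {"dx": 0, "dy": 0, "dz": 0, "ax": 0, "ay": 0, "az": 0},
    {"dx": 0, "dy": 0, "dz": 0, "ax": 0, "ay": 0, "az": 0}
  ],
  "gripper": 0,
  "force": 40
}}

```text
clock: 25.35
tcp_pos: [0.5809, 0.242, 0.1311]
eef_rot: [179.9, -0.0, 90.0]
contact_force: [-1.6, 0.5, 6.0]
width: 0.39
finger_force: 39.2
```

>>> {"op": "send_rows", "data": {
  "moves": [
    {"dx": 0, "dy": 0, "dz": 0.01, "ax": 0, "ay": 0, "az": 0},
    {"dx": 0, "dy": 0, "dz": 0.03, "ax": 0, "ay": 0, "az": 0},
    {"dx": 0, "dy": 0, "dz": 0.07, "ax": 0, "ay": 0, "az": 0},
    {"dx": 0, "dy": 0, "dz": 0.11, "ax": 0, "ay": 0, "az": 0},
    {"dx": 0, "dy": 0, "dz": 0.14, "ax": 0, "ay": 0, "az": 0},
    {"dx": 0, "dy": 0, "dz": 0.16, "ax": 0, "ay": 0, "az": 0},
    {"dx": -0.005, "dy": -0.02, "dz": 0.16, "ax": 0, "ay": 0, "az": 0},
    {"dx": -0.014, "dy": -0.06, "dz": 0.16, "ax": 0, "ay": 0, "az": 0},
    {"dx": -0.024, "dy": -0.1, "dz": 0.16, "ax": 0, "ay": 0, "az": 0},
    {"dx": -0.034, "dy": -0.14, "dz": 0.16, "ax": 0, "ay": 0, "az": 0},
    {"dx": -0.044, "dy": -0.18, "dz": 0.16, "ax": 0, "ay": 0, "az": 0},
    {"dx": -0.054, "dy": -0.22, "dz": 0.16, "ax": 0, "ay": 0, "az": 0},
    {"dx": -0.064, "dy": -0.26, "dz": 0.16, "ax": 0, "ay": 0, "az": 0},
    {"dx": -0.074, "dy": -0.3, "dz": 0.16, "ax": 0, "ay": 0, "az": 0},
    {"dx": -0.084, "dy": -0.34, "dz": 0.16, "ax": 0, "ay": 0, "az": 0},
    {"dx": -0.09, "dy": -0.37, "dz": 0.16, "ax": 0, "ay": 0, "az": 0},
    {"dx": -0.094, "dy": -0.39, "dz": 0.16, "ax": 0, "ay": 0, "az": 0},
    {"dx": -0.094, "dy": -0.393, "dz": 0.16, "ax": 0, "ay": 0, "az": 0},
    {"dx": -0.094, "dy": -0.393, "dz": 0.14, "ax": 0, "ay": 0, "az": 0},
    {"dx": -0.094, "dy": -0.393, "dz": 0.11, "ax": 0, "ay": 0, "az": 0}
  ]
}}

```text
clock: 27.85
tcp_pos: [0.4865, -0.1512, 0.2399]
eef_rot: [179.9, 0.0, 90.0]
contact_force: [0.1, -0.5, -0.6]
width: 0.391
finger_force: 39.4
```

>>> {"op": "send_rows", "data": {
  "moves": [
    {"dx": 0, "dy": 0, "dz": -0.02, "ax": 0, "ay": 0, "az": 0},
    {"dx": 0, "dy": 0, "dz": -0.04, "ax": 0, "ay": 0, "az": 0},
    {"dx": 0, "dy": 0, "dz": -0.05, "ax": 0, "ay": 0, "az": 0},
    {"dx": 0, "dy": 0, "dz": -0.055, "ax": 0, "ay": 0, "az": 0},
    {"dx": 0, "dy": 0, "dz": -0.055, "ax": 0, "ay": 0, "az": 0}
  ]
}}

```text
clock: 28.48
tcp_pos: [0.4865, -0.1513, 0.185]
eef_rot: [-180.0, -0.0, 90.0]
contact_force: [-1.0, -0.2, -0.8]
width: 0.392
finger_force: 39.4
```

```bash
python3 hang.py .487 -.151 .021 .065 .1; python3 hang.py .6025 .053 .0165 .03 .075
```

```text
scene low 35 [ 0.4875 -0.1526] 0.0019
scene high 49 [ 0.4865 -0.1524] 0.0016
z 0.0667 0.0999
top high 17 [ 0.4872 -0.1536] 0.0005
z 0.0731 0.0998
[ 0.48679915 -0.15143214  0.18546405]
scene low 44 [0.601  0.0528] 0.0018
scene high 48 [0.6025 0.0512] 0.0025
z 0.0317 0.0748
top low 9 [0.6021 0.0533] 0.0003
top high 32 [0.603  0.0526] 0.002
z 0.0314 0.0731
[ 0.48680064 -0.15146174  0.18545413]
```

>>> {"op": "send_rows", "data": {
  "moves": [
    {"dx": 0, "dy": 0.001, "dz": -0.01, "ax": 0, "ay": 0, "az": 0},
    {"dx": 0, "dy": 0.001, "dz": -0.02, "ax": 0, "ay": 0, "az": 0},
    {"dx": 0, "dy": 0.001, "dz": -0.03, "ax": 0, "ay": 0, "az": 0},
    {"dx": 0, "dy": 0.001, "dz": -0.038, "ax": 0, "ay": 0, "az": 0},
    {"dx": 0, "dy": 0.001, "dz": -0.044, "ax": 0, "ay": 0, "az": 0},
    {"dx": 0, "dy": 0.001, "dz": -0.047, "ax": 0, "ay": 0, "az": 0},
    {"dx": 0, "dy": 0.001, "dz": -0.048, "ax": 0, "ay": 0, "az": 0},
    {"dx": 0, "dy": 0.001, "dz": -0.049, "ax": 0, "ay": 0, "az": 0},
    {"dx": 0, "dy": 0.001, "dz": -0.05, "ax": 0, "ay": 0, "az": 0},
    {"dx": 0, "dy": 0.001, "dz": -0.05, "ax": 0, "ay": 0, "az": 0}
  ]
}}

```text
clock: 29.92
tcp_pos: [0.4867, -0.1504, 0.136]
eef_rot: [180.0, 0.0, 90.0]
contact_force: [-3.5, 1.0, 12.3]
width: 0.389
finger_force: 41.5
```

>>> {"op": "send_rows", "data": {
  "moves": [
    {"dx": 0, "dy": 0, "dz": 0.001, "ax": 0, "ay": 0, "az": 0},
    {"dx": 0, "dy": 0, "dz": 0.001, "ax": 0, "ay": 0, "az": 0},
    {"dx": 0, "dy": 0, "dz": 0.001, "ax": 0, "ay": 0, "az": 0},
    {"dx": 0, "dy": 0, "dz": 0.001, "ax": 0, "ay": 0, "az": 0},
    {"dx": 0, "dy": 0, "dz": 0.01, "ax": 0, "ay": 0, "az": 0},
    {"dx": 0, "dy": 0, "dz": 0.03, "ax": 0, "ay": 0, "az": 0},
    {"dx": 0, "dy": 0, "dz": 0.06, "ax": 0, "ay": 0, "az": 0},
    {"dx": 0, "dy": 0, "dz": 0.1, "ax": 0, "ay": 0, "az": 0},
    {"dx": 0, "dy": 0, "dz": 0.13, "ax": 0, "ay": 0, "az": 0},
    {"dx": 0, "dy": 0, "dz": 0.15, "ax": 0, "ay": 0, "az": 0},
    {"dx": 0, "dy": 0, "dz": 0.15, "ax": 0, "ay": 0, "az": 0}
  ],
  "gripper": 0.65
}}

```text
clock: 31.3
tcp_pos: [0.4872, -0.1506, 0.2867]
eef_rot: [179.8, 0.1, 90.0]
contact_force: [0.5, -0.3, -0.9]
width: 0.647
finger_force: 0.0
```

```bash
python3 hang.py .487 -.151 .021 .035 .075
```

```text
scene low 46 [ 0.4858 -0.1513] 0.0014
scene high 47 [ 0.4865 -0.1538] 0.0014
z 0.0351 0.0746
top low 23 [ 0.4859 -0.1529] 0.0004
top high 29 [ 0.4859 -0.156 ] 0.0009
z 0.0381 0.0749
[ 0.48617055 -0.15027751  0.28458152]
```

>>> {"op": "send_rows", "data": {
  "moves": [
    {"dx": 0.01, "dy": 0.018, "dz": 0, "ax": 0, "ay": 0, "az": 0},
    {"dx": 0.03, "dy": 0.053, "dz": 0, "ax": 0, "ay": 0, "az": 0},
    {"dx": 0.055, "dy": 0.095, "dz": 0, "ax": 0, "ay": 0, "az": 0},
    {"dx": 0.08, "dy": 0.14, "dz": 0, "ax": 0, "ay": 0, "az": 0},
    {"dx": 0.1, "dy": 0.175, "dz": 0, "ax": 0, "ay": 0, "az": 0},
    {"dx": 0.112, "dy": 0.196, "dz": 0, "ax": 0, "ay": 0, "az": 0},
    {"dx": 0.116, "dy": 0.203, "dz": 0, "ax": 0, "ay": 0, "az": 0},
    {"dx": 0.116, "dy": 0.203, "dz": 0, "ax": 0, "ay": 0, "az": 0},
    {"dx": 0.116, "dy": 0.203, "dz": -0.02, "ax": 0, "ay": 0, "az": 0},
    {"dx": 0.116, "dy": 0.203, "dz": -0.05, "ax": 0, "ay": 0, "az": 0},
    {"dx": 0.116, "dy": 0.203, "dz": -0.08, "ax": 0, "ay": 0, "az": 0},
    {"dx": 0.116, "dy": 0.203, "dz": -0.11, "ax": 0, "ay": 0, "az": 0},
    {"dx": 0.116, "dy": 0.203, "dz": -0.13, "ax": 0, "ay": 0, "az": 0},
    {"dx": 0.116, "dy": 0.203, "dz": -0.15, "ax": 0, "ay": 0, "az": 0},
    {"dx": 0.116, "dy": 0.203, "dz": -0.16, "ax": 0, "ay": 0, "az": 0},
    {"dx": 0.116, "dy": 0.203, "dz": -0.167, "ax": 0, "ay": 0, "az": 0},
    {"dx": 0.116, "dy": 0.203, "dz": -0.167, "ax": 0, "ay": 0, "az": 0}
  ],
  "gripper": 0.65
}}

```text
clock: 33.52
tcp_pos: [0.6025, 0.0526, 0.1178]
eef_rot: [-180.0, 0.0, 90.0]
contact_force: [0.8, -0.1, -0.2]
width: 0.654
finger_force: 0.0
```

>>> {"op": "send_rows", "data": {
  "moves": [
    {"dx": 0, "dy": 0, "dz": 0, "ax": 0, "ay": 0, "az": 0},
    {"dx": 0, "dy": 0, "dz": 0, "ax": 0, "ay": 0, "az": 0},
    {"dx": 0, "dy": 0, "dz": 0, "ax": 0, "ay": 0, "az": 0},
    {"dx": 0, "dy": 0, "dz": 0, "ax": 0, "ay": 0, "az": 0},
    {"dx": 0, "dy": 0, "dz": 0, "ax": 0, "ay": 0, "az": 0},
    {"dx": 0, "dy": 0, "dz": 0, "ax": 0, "ay": 0, "az": 0}
  ],
  "gripper": 0,
  "force": 35
}}

```text
clock: 34.28
tcp_pos: [0.6027, 0.0527, 0.1186]
eef_rot: [180.0, -0.0, 90.0]
contact_force: [-1.6, -0.3, 5.8]
width: 0.361
finger_force: 34.7
```

>>> {"op": "send_rows", "data": {
  "moves": [
    {"dx": 0, "dy": 0, "dz": 0.01, "ax": 0, "ay": 0, "az": 0},
    {"dx": 0, "dy": 0, "dz": 0.03, "ax": 0, "ay": 0, "az": 0},
    {"dx": 0, "dy": 0, "dz": 0.07, "ax": 0, "ay": 0, "az": 0},
    {"dx": 0, "dy": 0, "dz": 0.11, "ax": 0, "ay": 0, "az": 0},
    {"dx": 0, "dy": 0, "dz": 0.15, "ax": 0, "ay": 0, "az": 0},
    {"dx": 0, "dy": 0, "dz": 0.19, "ax": 0, "ay": 0, "az": 0},
    {"dx": 0, "dy": 0, "dz": 0.21, "ax": 0, "ay": 0, "az": 0},
    {"dx": -0.008, "dy": -0.02, "dz": 0.215, "ax": 0, "ay": 0, "az": 0},
    {"dx": -0.024, "dy": -0.06, "dz": 0.215, "ax": 0, "ay": 0, "az": 0},
    {"dx": -0.04, "dy": -0.1, "dz": 0.215, "ax": 0, "ay": 0, "az": 0},
    {"dx": -0.056, "dy": -0.14, "dz": 0.215, "ax": 0, "ay": 0, "az": 0},
    {"dx": -0.072, "dy": -0.18, "dz": 0.215, "ax": 0, "ay": 0, "az": 0},
    {"dx": -0.088, "dy": -0.22, "dz": 0.215, "ax": 0, "ay": 0, "az": 0},
    {"dx": -0.104, "dy": -0.26, "dz": 0.215, "ax": 0, "ay": 0, "az": 0},
    {"dx": -0.113, "dy": -0.286, "dz": 0.215, "ax": 0, "ay": 0, "az": 0},
    {"dx": -0.116, "dy": -0.294, "dz": 0.215, "ax": 0, "ay": 0, "az": 0},
    {"dx": -0.116, "dy": -0.294, "dz": 0.19, "ax": 0, "ay": 0, "az": 0},
    {"dx": -0.116, "dy": -0.294, "dz": 0.15, "ax": 0, "ay": 0, "az": 0},
    {"dx": -0.116, "dy": -0.294, "dz": 0.11, "ax": 0, "ay": 0, "az": 0},
    {"dx": -0.116, "dy": -0.294, "dz": 0.09, "ax": 0, "ay": 0, "az": 0}
  ]
}}

```text
clock: 36.78
tcp_pos: [0.4851, -0.2404, 0.2056]
eef_rot: [-179.8, -0.1, 90.0]
contact_force: [0.6, 0.5, -0.4]
width: 0.36
finger_force: 34.9
```

>>> {"op": "send_rows", "data": {
  "moves": [
    {"dx": 0, "dy": 0, "dz": -0.02, "ax": 0, "ay": 0, "az": 0},
    {"dx": 0, "dy": 0, "dz": -0.03, "ax": 0, "ay": 0, "az": 0},
    {"dx": 0, "dy": 0, "dz": -0.035, "ax": 0, "ay": 0, "az": 0},
    {"dx": 0, "dy": 0, "dz": -0.035, "ax": 0, "ay": 0, "az": 0}
  ]
}}

```text
clock: 37.28
tcp_pos: [0.4865, -0.2413, 0.1731]
eef_rot: [180.0, 0.0, 90.0]
contact_force: [0.0, -0.4, -1.2]
width: 0.362
finger_force: 34.9
```

```bash
python3 hang.py .487 -.241 .0165 .06 .1
```

```text
scene low 23 [ 0.486  -0.2416] 0.0009
scene high 33 [ 0.4865 -0.2409] 0.0016
z 0.0656 0.0997
top low 10 [ 0.4863 -0.2417] 0.0006
top high 19 [ 0.4877 -0.2411] 0.0007
z 0.0628 0.0987
[ 0.48681188 -0.24149847  0.17351259]
```

Centred over the narrow ring, with contact expected at TCP z ≈ 0.123.

>>> {"op": "send_rows", "data": {
  "moves": [
    {"dx": 0, "dy": 0.001, "dz": -0.01, "ax": 0, "ay": 0, "az": 0},
    {"dx": 0, "dy": 0.001, "dz": -0.02, "ax": 0, "ay": 0, "az": 0},
    {"dx": 0, "dy": 0.001, "dz": -0.03, "ax": 0, "ay": 0, "az": 0},
    {"dx": 0, "dy": 0.001, "dz": -0.038, "ax": 0, "ay": 0, "az": 0},
    {"dx": 0, "dy": 0.001, "dz": -0.044, "ax": 0, "ay": 0, "az": 0},
    {"dx": 0, "dy": 0.001, "dz": -0.047, "ax": 0, "ay": 0, "az": 0},
    {"dx": 0, "dy": 0.001, "dz": -0.049, "ax": 0, "ay": 0, "az": 0},
    {"dx": 0, "dy": 0.001, "dz": -0.05, "ax": 0, "ay": 0, "az": 0},
    {"dx": 0, "dy": 0.001, "dz": -0.051, "ax": 0, "ay": 0, "az": 0},
    {"dx": 0, "dy": 0.001, "dz": -0.051, "ax": 0, "ay": 0, "az": 0}
  ]
}}

```text
clock: 38.62
tcp_pos: [0.4866, -0.2406, 0.1234]
eef_rot: [180.0, 0.0, 90.0]
contact_force: [-5.2, 2.0, 16.4]
width: 0.359
finger_force: 36.7
```

>>> {"op": "send_rows", "data": {
  "moves": [
    {"dx": 0, "dy": 0, "dz": 0.001, "ax": 0, "ay": 0, "az": 0},
    {"dx": 0, "dy": 0, "dz": 0.001, "ax": 0, "ay": 0, "az": 0},
    {"dx": 0, "dy": 0, "dz": 0.001, "ax": 0, "ay": 0, "az": 0},
    {"dx": 0, "dy": 0, "dz": 0.001, "ax": 0, "ay": 0, "az": 0},
    {"dx": 0, "dy": 0, "dz": 0.01, "ax": 0, "ay": 0, "az": 0},
    {"dx": 0, "dy": 0, "dz": 0.03, "ax": 0, "ay": 0, "az": 0},
    {"dx": 0, "dy": 0, "dz": 0.06, "ax": 0, "ay": 0, "az": 0},
    {"dx": 0, "dy": 0, "dz": 0.1, "ax": 0, "ay": 0, "az": 0},
    {"dx": 0, "dy": 0, "dz": 0.14, "ax": 0, "ay": 0, "az": 0},
    {"dx": 0, "dy": 0, "dz": 0.18, "ax": 0, "ay": 0, "az": 0},
    {"dx": -0.02, "dy": -0.03, "dz": 0.2, "ax": 0, "ay": 0, "az": 0},
    {"dx": -0.06, "dy": -0.06, "dz": 0.2, "ax": 0, "ay": 0, "az": 0},
    {"dx": -0.1, "dy": -0.1, "dz": 0.2, "ax": 0, "ay": 0, "az": 0},
    {"dx": -0.1, "dy": -0.14, "dz": 0.2, "ax": 0, "ay": 0, "az": 0},
    {"dx": -0.1, "dy": -0.15, "dz": 0.2, "ax": 0, "ay": 0, "az": 0},
    {"dx": -0.1, "dy": -0.15, "dz": 0.2, "ax": 0, "ay": 0, "az": 0},
    {"dx": -0.1, "dy": -0.15, "dz": 0.2, "ax": 0, "ay": 0, "az": 0}
  ],
  "gripper": 0.65
}}

```text
clock: 40.75
tcp_pos: [0.3866, -0.3893, 0.3218]
eef_rot: [-180.0, -0.0, 90.1]
contact_force: [-0.1, 0.4, 0.2]
width: 0.653
finger_force: 0.0
```

```bash
python3 hang.py .487 -.241 .0165 .035 .075; python3 - <<'E'
from h import *
im=[]
for n,b in(("scene",(110,210,225,385)),("top",(140,220,240,400))):
    s=snap(n); im.append(cv2.resize(s["image"][b[0]:b[1],b[2]:b[3],::-1],(640,300 if n=="top" else 300)))
    P=cloud(s).reshape(-1,3)
    for k,(x,y) in {"mill":(.577,-.151),"jar":(.577,-.241),"salt":(.487,-.151),"drop":(.487,-.241)}.items():
        q=P[np.hypot(P[:,0]-x,P[:,1]-y)<.03]; print(n,k,np.nanmax(q[:,2]).round(4))
cv2.imwrite("pics/fin.png",np.vstack(im))
E
```

```text
scene low 36 [ 0.485  -0.2402] 0.0016
scene high 35 [ 0.4888 -0.2407] 0.0019
z 0.0366 0.0736
top low 15 [ 0.4852 -0.2396] 0.0005
top high 35 [ 0.4854 -0.2414] 0.0013
z 0.0357 0.0746
[ 0.38674597 -0.38933069  0.3218771 ]
scene mill 0.1833
scene jar 0.1231
scene salt 0.1041
scene drop 0.1133
top mill 0.1831
top jar 0.1252
top salt 0.1056
top drop 0.1159
```

View pics/fin.png

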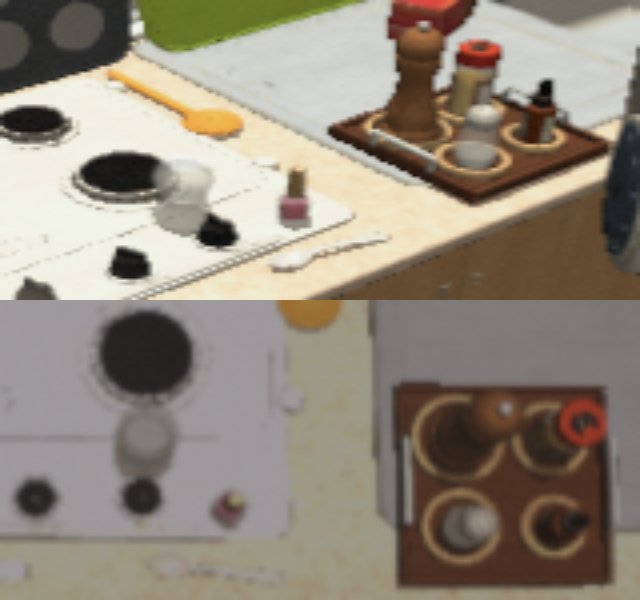

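All four stand upright in their rings: mill at (415,85), jar (475,80), shaker (483,140) and dropper (540,115) in the crop. The glass (185,195) and varnish (294,195) are in place. Handing in.

```bash
python3 -c "
from station import ctrl
print(ctrl.sign_off())"
```

```text
the job is handed in; nothing more can be done
None
```

The job is handed in at about 41 s of the 115 s: the mill, jar, shaker and dropper each stand upright in their proper rings, and the glass and varnish bottle were left untouched; the sign-off gave no verdict.

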